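# Set out a honey gift set on the packing mats

## Task

Set out the next gift set for the packer, each piece centred on a printed square outline. On the long mat stand the honey jar on the middle outline, the bottle next to it on the end outline nearest the square mat and the dark-red carton on the other end outline, so that the jar is between them; on the square mat lay the flat cardboard box and put the round tin centred on top of the box. Carton and box are to sit straight with their mats, everything upright; do not tip the glass over, and leave the tape roll and the white cup where they are.

Things in the scene. Friction and masses are not known exactly. Their poses are not given: they have to be found in the camera images.
- long_mat: Fixed black rubber mat, 96 mm (its x) by 290 mm (its y), 3 mm thick, long side roughly left-right for the robot (turned up to 0.25 rad). Three white printed 78 mm square outlines in a row: centres at y = -95, 0, +95 mm, x = 0 from its origin. It lies left or right of the square mat. Origin at the centre of its underside, z up; top at z = 3 mm.
- square_mat: Thin black rubber mat fixed to the bench, 110 mm square, 3 mm thick, with one white printed square outline of 78 mm in its middle. It lies to the left or the right of the long mat, turned up to 0.25 rad. Origin at the centre of its underside, z up; x and y along its sides.
- jar: Honey jar: amber glass with paper label and flat brass-coloured screw lid, round. 62 mm diameter up to z = 52 mm, lid 58 mm diameter, 68 mm high in all, about 0.26 kg. Origin at the centre of its underside, z up. Starts loose on the bench beyond or beside the mats.
- bottle: Small amber glass bottle with paper label and dark cap, round. Body 44 mm diameter, straight from the foot to z = 78 mm, then shoulder and neck (22 mm), cap 26 mm diameter from z = 96 to 110 mm (its top); about 0.2 kg. Origin at the centre of its underside, z up. Starts loose on the bench beyond or beside the mats.
- carton: Dark-red upright product carton with gold panels, rigid, 52 x 52 mm and 115 mm high, about 0.22 kg. The only one standing by itself; the blocks of like cartons along the bench's far edge are fixed stock. Origin at the centre of its underside, z up. x and y along its sides; starts turned up to 0.5 rad. Starts loose on the bench beyond or beside the mats.
- flat_box: Flat closed gift box of brown cardboard with a pale band, rigid, 66 x 66 mm and 34 mm high, flat top, about 0.14 kg. Origin at the centre of its underside, z up. x and y along its sides; starts turned up to 0.5 rad. Starts loose on the bench beyond or beside the mats.
- tin: Low round tin of dark grey metal with a paler disc on the lid, 52 mm diameter (53 mm over the lid rim), 34 mm high, flat top and bottom, about 0.13 kg. Origin at the centre of its underside, z up. Starts loose on the bench beyond or beside the mats.
- tape_roll: Bystander, to be left alone: loose roll of brown packing tape lying flat, 86 mm outside and 72 mm inside diameter, 48 mm high. Origin at the centre of its underside. Stands among the loose things.
- cup: Bystander, to be left alone: loose open white plastic cup, 72 mm rim diameter, 75 mm high. Origin at the centre of its underside. Stands among the loose things.
Mind the look-alikes: they are no part of the job. What is shaped like the bottle but green or turquoise is not meant.

How it is judged (in metres and radians):
At the end, for the whole second after the job is handed in: Long mat: jar on the middle outline, bottle on the end nearest the square mat, carton on the other. Square mat: box centred, tin on top of it. Each within 13 mm; carton and box straight with their mats within 0.22 rad; all upright (0.12 rad), released, at rest (x of jar in the frame of long_mat between -0.013 and 0.013 m and y of jar in the frame of long_mat between -0.013 and 0.013 m and ((y of square_mat in the frame of long_mat above 0 m and x of bottle in the frame of long_mat between -0.013 and 0.013 m and y of bottle in the frame of long_mat between 0.082 and 0.108 m and x of carton in the frame of long_mat between -0.013 and 0.013 m and y of carton in the frame of long_mat between -0.108 and -0.082 m) or (y of square_mat in the frame of long_mat below 0 m and x of bottle in the frame of long_mat between -0.013 and 0.013 m and y of bottle in the frame of long_mat between -0.108 and -0.082 m and x of carton in the frame of long_mat between -0.013 and 0.013 m and y of carton in the frame of long_mat between 0.082 and 0.108 m)) and height (world z) of each of jar, bottle, carton, flat_box below 0.01 m and (angle between the x axis of carton and the x axis of long_mat, either way round below 0.22 rad or angle between the x axis of carton and the y axis of long_mat, either way round below 0.22 rad) and (angle between the x axis of flat_box and the x axis of square_mat, either way round below 0.22 rad or angle between the x axis of flat_box and the y axis of square_mat, either way round below 0.22 rad) and horizontal distance between flat_box and square_mat below 0.013 m and horizontal distance between tin and flat_box below 0.013 m and z of tin in the frame of flat_box between 0.028 and 0.04 m and angle between each of jar, bottle, carton, flat_box, tin's own z axis and vertical below 0.12 rad and linear speed of each of jar, bottle, carton, flat_box, tin below 0.02 m/s and angular speed of each of jar, bottle, carton, flat_box, tin below 0.2 rad/s); the robot touches nothing.
It fails at once if the tape roll is moved more than 25 mm (distance of tape_roll from where it was at the start of the episode above 0.025 m).
It fails at once if the cup is moved more than 25 mm (distance of cup from where it was at the start of the episode above 0.025 m).
It fails at once if the jar is tipped over (angle between jar's own z axis and vertical above 1 rad).
It fails at once if the bottle is tipped over (angle between bottle's own z axis and vertical above 1 rad).
It also fails if it takes over 109 s, if anything falls off the work surface, if the arm or the gripper's body presses on something with over 40 N, if the wrist force passes 120 N, or if a joint passes its speed limit or range.

## Robot

A 6-joint arm with a two-finger parallel gripper is mounted at the origin on the work surface. World frame = base frame: x ahead of the robot, y to its left, z up, the work surface at z = 0. Lengths are in mm, angles in rad, forces in N, time in s.
With the tool pointing down it reaches from about 350 to 775 mm from the base axis. Payload 7.3 kg.
Tool frame: the origin (TCP) lies on the front face of the gripper's body, between the roots of the fingers; the fingertips stand 66 mm ahead of it and the grasp point (between the pads) lies 47 mm ahead of it (bot.tip_extent is the distance from the TCP to the fingertips, in mm); z points along the fingers, y is the line along which they close (so a half turn about z gives the same grasp; the last joint's range is limited). The gripper opens to 92 mm and grips with 3 to 60 N. Pads are 19 mm wide; open, the fingers measure 130 mm over their backs; the gripper's body (75 mm by 190 mm) begins 47 mm behind the grasp point.
Start: joints at [-0.146, 0.342, 1.524, -0, 1.275, -0.146], TCP at [525.013, 0.02, 292.241] pointing down, gripper open.
Joint ranges: [-2.53, 2.53], [-0.77, 2.02], [0.04, 2.7], [-1, 4.14], [0.28, 2.66], [-3.11, 3.11]. Speed limits (rad/s): [2.57, 2.57, 3.14, 3.14, 3.14, 3.14].

## Interface

Orientations are given as [roll, pitch, yaw] about the fixed x, y, z axes, in that order (R = Rz(yaw) Ry(pitch) Rx(roll)).
In Python, from plant import readout, viewer, order, bot gives the robot as it stands.
- The arm moves only by the shell command python3 -m creep 'ROWS'. ROWS is text: rows parted by semicolons, each of 7 numbers parted by spaces: the shift along the world's x, y, z in m, then the turn, a rotation vector about the world's x, y, z in rad, then the opening in per cent of the stroke, from 0 (shut) to 100 (fully open). A call has 1 to 8 rows; each row shifts and turns the commanded pose from where the row before left it; what a row does not reach is not made up. A row lasts 1/12 s, in which the tool goes at most 41.7 mm and 7.16 degrees, less where a joint would pass 70% of its speed; a pose out of reach is approached as far as the arm can. A call is refused whole if a number of a shift passes 0.0417 or a number of a turn 0.125, either way. A call with a gripper value outside its range is refused whole. The fingers move at their own pace and stop on an object; the grip force is fixed at half the most. Time passes only in rows, so rows that do not move let the fingers close. It gives the time, the measured TCP pose, the force, the opening and the grip force at its end, in the units of the state.
- readout.get_obs(): the state, without advancing time (a new reading comes with each control period).
- viewer.capture(name): name is "scene" or "side" or "wrist"; returns the picture (400x640x3 uint8, red, green, blue); there is no depth.
- viewer.camera_info(name): a dict with "fx", "fy", "cx", "cy" (pixels), "D" ([k1, k2, p1, p2, k3] as OpenCV has them; the pictures are not rectified), "origin" and "rotation" of the camera in the world. Camera axes: x right, y up, looking along -z (the intrinsics and any distortion apply to the point x, -y, -z); pixel columns grow to the right and rows downward; lengths in mm; the calibration is good to about 2 mm. A picture is of the moment at which its call begins: read the wrist's pose just before it. camera_info takes no time and is no camera call; for the wrist camera it gives the pose at the moment of the call.
- order.close_job(): hands the job in; it is judged then, once.
The state is a dict: "time": time; "joint_positions": joint angles; "dq": joint speeds; "tau": joint torques, N m; "tool_pos": TCP position; "tcp_rot": TCP orientation; "contact_force": force on the tool from outside, world axes, zero at the start; "moment": the same for the moment, N m; "grip_width": finger opening in mm; "finger_force": force on a finger pad.
Only numpy, scipy, OpenCV 4.12 (cv2) and the standard library are available. Lean on these libraries where they do the work, as an engineer would, in place of code of your own. Each camera call takes 0.05 s, during which the arm holds its last target. There are 200 camera calls.

## Working session

There is one attempt and no reset: what is moved stays moved. The work goes in short steps, Python scripts to look and compute and a shell command to move; the robot and the scene stay as the last step left them, time stands still between calls to the robot, and variables do not carry over. Pictures are saved under pics/ and viewed, at most 14 in all, crops included, and the job is handed in when it is done.

```bash
ls; mkdir -p pics
python3 - <<'E'
from plant import readout, viewer, bot
import cv2
print(readout.get_obs())
for n in("scene","side","wrist"):
    i=viewer.camera_info(n);print(n,i)
    im=viewer.capture(n);cv2.imwrite(f"pics/{n}0.png",im[:,:,::-1])
E
```

```text
pics
{'time': 0.0, 'joint_positions': array([-1.45994807e-01,  3.42686882e-01,  1.52502053e+00,  1.96937158e-06,
        1.27537870e+00, -1.45997164e-01]), 'dq': array([ 0.00105256, -0.00047591, -0.00051944,  0.00201265, -0.00069484,
       -0.00051165]), 'tau': array([ 7.61924657e-04, -4.31245601e+01, -2.44219762e+01,  7.17750052e-02,
        5.59406646e-02, -1.04314388e-04]), 'tool_pos': array([5.24693804e+02, 7.04894783e-02, 2.91562258e+02]), 'tcp_rot': array([-3.14011536e+00, -2.19129694e-04,  1.57079795e+00]), 'contact_force': array([ 0.77593883, -1.04539311,  0.00760354]), 'moment': array([-0.02896395,  0.04016178,  0.00912901]), 'finger_force': 0.0, 'grip_width': 92.0991846379039}
scene {'fx': 407.66446461734455, 'fy': 407.66446461734455, 'cx': 319.07979508858904, 'cy': 203.65279307851694, 'D': array([-0.04218258,  0.        ,  0.        ,  0.        ,  0.        ]), 'origin': array([1083.36491135,  773.47807801,  744.93354668]), 'rotation': array([9.41273408e-01, 1.31569025e-03, 2.55306392e+00])}
side {'fx': 431.5009464501534, 'fy': 431.5009464501534, 'cx': 319.55297830019924, 'cy': 198.46255449220573, 'D': array([0.00979139, 0.        , 0.        , 0.        , 0.        ]), 'origin': array([ 292.32681915, -877.31658962,  925.39111661]), 'rotation': array([ 0.76604896, -0.01199667, -0.2593457 ])}
wrist {'fx': 298.6355753149964, 'fy': 298.6355753149964, 'cx': 320.4445892458298, 'cy': 199.5016873853501, 'D': array([-0.02035283,  0.        ,  0.        ,  0.        ,  0.        ]), 'origin': array([525.09851757,  79.18910095, 383.94617946]), 'rotation': array([-2.98110568e-01,  1.16484808e-03, -8.08248829e-05])}
```

Run:
```python
import cv2
for n in("scene","side"):
    im=cv2.imread(f"pics/{n}0.png");cv2.imwrite(f"pics/{n}0b.png",cv2.resize(im,(800,500),interpolation=cv2.INTER_CUBIC))
```

```text
(no output)
```

View pics/scene0b.png

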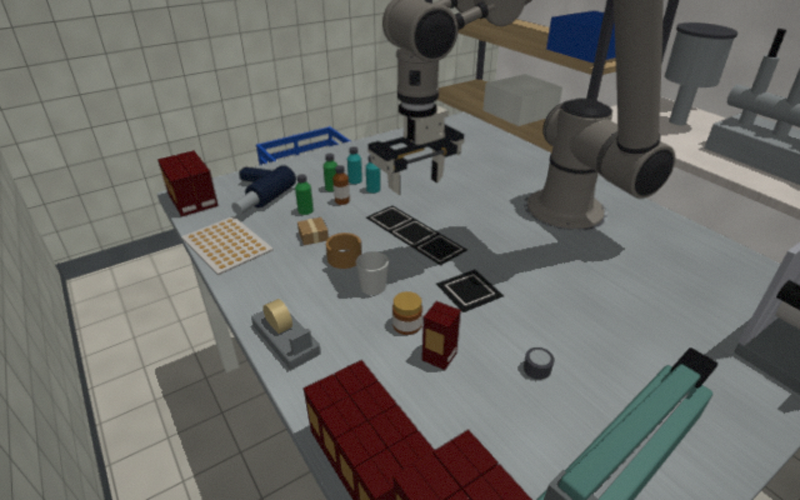

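View pics/side0b.png

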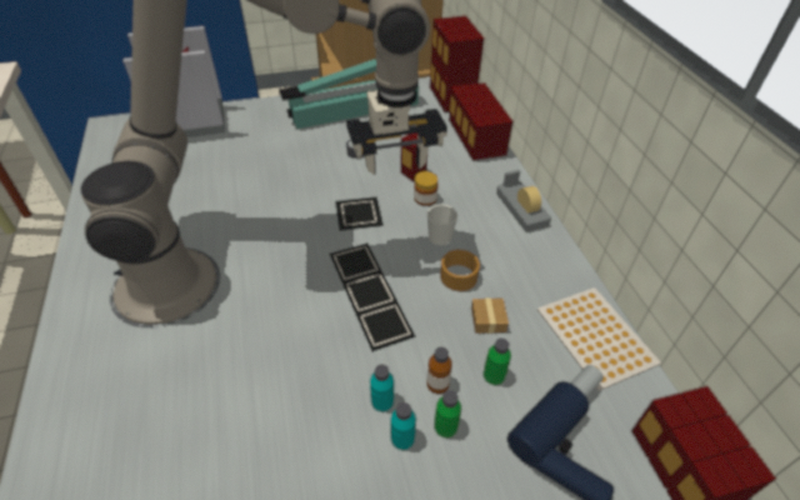

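View pics/wrist0.png

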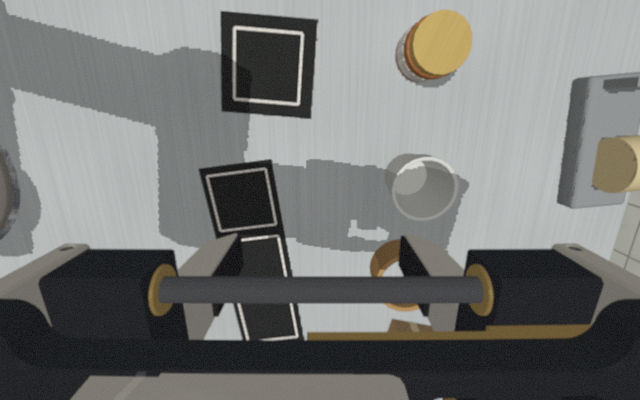

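The pictures show the square mat at wrist (268,65) and the long mat to its right in y. In the side picture the jar is at (426,188), the carton at (413,158) behind the gripper, the cup at (442,226), the tape at (460,270) and the box at (490,315). There are five bottles: teal (382,388) and (403,427), green (447,414) and (497,362), and amber with a paper label (440,370). Only the amber one fits. The tin is at scene (539,362). I'll make enlarged crops to confirm and measure.

Run:
```python
import cv2
def crop(n,x0,y0,x1,y1,s):
    im=cv2.imread(f"pics/{n}0.png")[y0:y1,x0:x1]
    cv2.imwrite(f"pics/{n}_c.png",cv2.resize(im,None,fx=s,fy=s,interpolation=cv2.INTER_CUBIC))
crop("side",250,180,450,330,4)
crop("scene",270,170,470,320,4)
```

```text
(no output)
```

View pics/side_c.png

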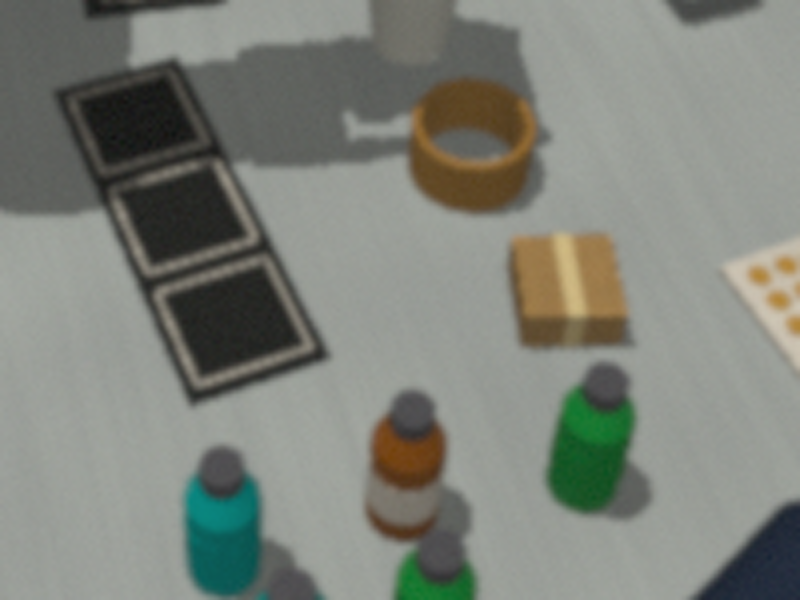

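View pics/scene_c.png

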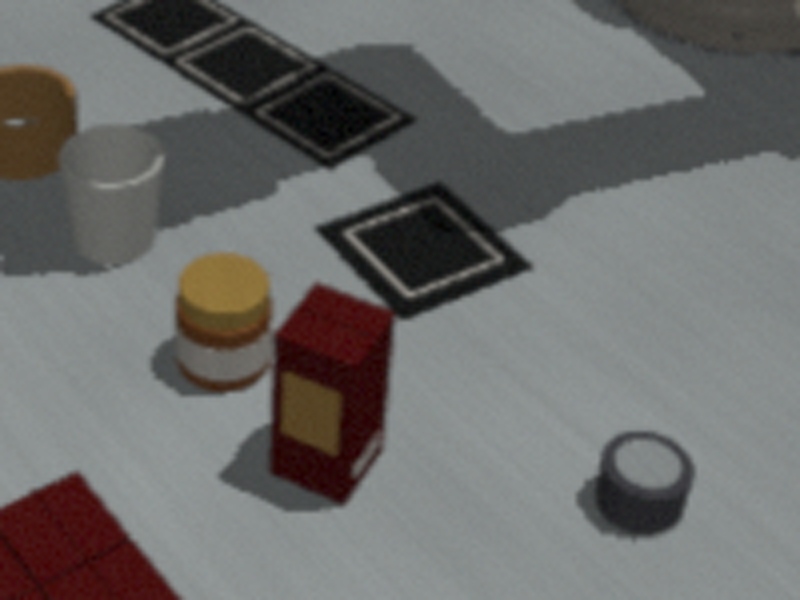

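```bash
cat > h.py <<'E'
import numpy as np, cv2
from scipy.spatial.transform import Rotation as Ro
from plant import readout, viewer
def px(info,p,z):
    K=np.array([[info["fx"],0,info["cx"]],[0,info["fy"],info["cy"]],[0,0,1]])
    u=cv2.undistortPoints(np.array(p,float).reshape(-1,1,2),K,info["D"])[:,0]
    d=np.c_[u[:,0],-u[:,1],-np.ones(len(u))]@Ro.from_euler("xyz",info["rotation"]).as_matrix().T
    o=info["origin"]; return (o+d*((z-o[2])/d[:,2])[:,None])[:,:2]
def proj(info,P):
    R=Ro.from_euler("xyz",info["rotation"]).as_matrix()
    q=(np.atleast_2d(P)-info["origin"])@R; q=q*[1,-1,-1]
    K=np.array([[info["fx"],0,info["cx"]],[0,info["fy"],info["cy"]],[0,0,1]])
    return cv2.projectPoints(q,np.zeros(3),np.zeros(3),K,info["D"])[0][:,0]
E
python3 - <<'E'
from h import *
np.set_printoptions(precision=1,suppress=True)
si,sc,wr=[viewer.camera_info(n) for n in("side","scene","wrist")]
S=lambda p,z:px(si,np.array(p)/4+[250,180],z)
C=lambda p,z:px(sc,np.array(p)/4+[270,170],z)
def rep(n,q):
    e=[np.arctan2(*(q[(i+1)%4]-q[i])[::-1]) for i in range(4)]
    print(n,q.mean(0),"sides",[round(float(np.hypot(*(q[(i+1)%4]-q[i])))) for i in range(4)],"ang mod90",[round(float((a+np.pi/4)%(np.pi/2)-np.pi/4),3) for a in e])
rep("long side",S([(57,93),(177,60),(327,355),(193,402)],3))
rep("sq scene",C([(316,229),(440,183),(531,267),(405,318)],3))
rep("sq wrist",px(wr,[(222,12),(318,19),(311,118),(221,110)],3))
rep("box",S([(511,238),(611,235),(629,318),(521,322)],34))
rep("carton",C([(321,284),(394,310),(357,366),(276,332)],115))
print("bottle cap",S([(413,405)],110),"foot",S([(402,515)],0))
print("jar",C([(225,283)],68),px(wr,[(442,44)],68))
print("tin",C([(647,470)],34)); print("tape",S([(473,122)],48),"cup",C([(113,155)],75),px(wr,[(424,188)],75))
print("green",S([(607,383)],110),S([(442,552)],110),"teal",S([(222,468)],110))
print("long near end",C([(412,118),(332,166)],3),px(wr,[(200,168),(272,160)],3),px(wr,[(240,198)],3))
E
```

```text
long side [ 433.  -137.1] sides [93, 284, 92, 286] ang mod90 [0.124, 0.126, 0.143, 0.13]
sq scene [461.  127.2] sides [109, 109, 107, 108] ang mod90 [-0.077, -0.09, -0.08, -0.066]
sq wrist [462.9 126. ] sides [109, 109, 111, 107] ang mod90 [-0.069, -0.082, -0.088, -0.102]
box [ 657.1 -273.1] sides [66, 67, 69, 67] ang mod90 [-0.212, -0.223, -0.205, -0.259]
carton [638.1 248.4] sides [46, 52, 51, 49] ang mod90 [0.473, 0.484, 0.42, 0.383]
bottle cap [[ 510.1 -385.9]] foot [[ 509.3 -391.2]]
jar [[641.  141.4]] [[641.7 138.5]]
tin [[508.6 381. ]]
tape [[ 637.2 -141.4]] cup [[634.2  -4.1]] [[635.9  -2.9]]
green [[ 620.  -399.1]] [[ 497.1 -474.5]] teal [[ 398.4 -398.1]]
long near end [[365.9   1.4]
 [456.1  16. ]] [[368.4   4.8]
 [462.6  15.1]] [[417.4 -35.8]]
```

```bash
python3 -m creep '0.0194 0.0233 0 0 0 0 100;0.0194 0.0233 0 0 0 0 100;0.0194 0.0233 0 0 0 0 100;0.0194 0.0233 0 0 0 0 100;0.0194 0.0233 0 0 0 0 100;0.0194 0.0233 0 0 0 0 100;0 0 0 0 0 0 100;0 0 0 0 0 0 100'
python3 - <<'E'
from h import *
i=viewer.camera_info("wrist");im=viewer.capture("wrist");cv2.imwrite("pics/w1.png",im[:,:,::-1])
print(i["origin"],i["rotation"],readout.get_obs()["tool_pos"]); np.savez("w1.npz",**i)
for P in [(641,140,68),(638,248,115),(635,-3,75)]: print(P,proj(i,P))
E
```

```text
time: 0.82
tool_pos: [641.5, 140.9, 290.8]
tcp_rot: [-3.14, 0.0, 1.573]
contact_force: [0.6, -0.0, -0.4]
grip_width: 92.0
finger_force: 0.0
[641.77630812 220.11519099 383.07928751] [-0.29864554  0.00166316  0.00197896] [641.08572415 139.95427807 291.26105496]
(641, 140, 68) [[320.06677003 184.66056914]]
(638, 248, 115) [[316.51534687  72.89364587]]
(635, -3, 75) [[314.89677353 300.91764658]]
```

View pics/w1.png

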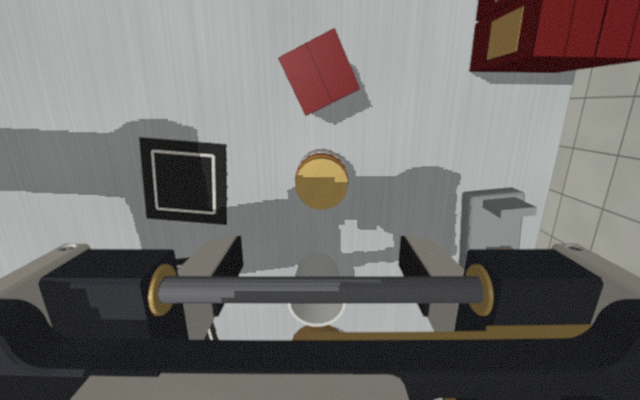

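The jar lid is at (321,183), right under the tool. The loose carton's top is at (319,73), turned about 0.465 rad and clear of the stock at column 470. Picking the jar next.

```bash
python3 -m creep '0 0.0015 -0.035 0 0 0 100;0 0 -0.035 0 0 0 100;0 0 -0.035 0 0 0 100;0 0 -0.035 0 0 0 100;0 0 -0.035 0 0 0 100;0 0 -0.025 0 0 0 100;0 0 -0.011 0 0 0 100;0 0 0 0 0 0 100'
python3 -m creep '0 0 0 0 0 0 0;0 0 0 0 0 0 0;0 0 0 0 0 0 0;0 0 0 0 0 0 0;0 0 0 0 0 0 0;0 0 0 0 0 0 0;0 0 0 0 0 0 0;0 0 0 0 0 0 0'
```

```text
time: 1.53
tool_pos: [639.6, 140.1, 78.8]
tcp_rot: [-3.136, 0.001, 1.57]
contact_force: [-0.1, 0.5, 0.6]
grip_width: 91.7
finger_force: 0.0
time: 2.2
tool_pos: [641.9, 141.4, 82.5]
tcp_rot: [3.14, -0.0, 1.571]
contact_force: [-1.3, -0.3, 5.3]
grip_width: 61.6
finger_force: 30.0
```

Run:
```python
from h import *
i=dict(np.load("w1.npz"))
print(px(i,[(142,138),(227,144),(226,224),(146,219)],3), px(i,[(142,138),(227,144),(226,224),(146,219)],3).mean(0),px(i,[(321,183)],68),px(i,[(334,29),(278,58),(306,115),(359,89)],115).mean(0))
```

```text
[[415.78118724 183.83908326]
 [523.16454166 176.18485607]
 [512.05554735  67.66596393]
 [402.37627922  74.5525183 ]] [463.34438887 125.56060539] [[642.01005703 141.86028495]] [640.28470726 247.46058827]
```

```bash
python3 -m creep '0 0 0.02 0 0 0 0;0 0 0.03 0 0 0 0;0 0 0.03 0 0 0 0;0 0 0.02 0 0 0 0;-0.02085 -0.02775 0 0 0 0 0;-0.02085 -0.02775 0 0 0 0 0;-0.02085 -0.02775 0 0 0 0 0;-0.02085 -0.02775 0 0 0 0 0'
python3 -m creep '-0.02085 -0.02775 0 0 0 0 0;-0.02085 -0.02775 0 0 0 0 0;-0.02085 -0.02775 0 0 0 0 0;-0.02085 -0.02775 0 0 0 0 0;-0.02085 -0.02775 0 0 0 0 0;-0.02085 -0.02775 0 0 0 0 0;0 0 0 0 0 0 0;0 0 0 0 0 0 0'
python3 - <<'E'
from h import *
i=viewer.camera_info("wrist");im=viewer.capture("wrist");cv2.imwrite("pics/w2.png",im[:,:,::-1])
print(i["origin"],i["rotation"],readout.get_obs()["tool_pos"]); np.savez("w2.npz",**i)
c,s=np.cos(.13),np.sin(.13)
for a,b in [(48,145),(-48,145),(48,0),(-48,0)]: print(a,b,proj(i,(433.5+a*c-b*s,-136+a*s+b*c,3)))
E
```

```text
time: 2.87
tool_pos: [556.6, 29.6, 181.0]
tcp_rot: [-3.141, 0.0, 1.572]
contact_force: [1.5, -1.0, -2.2]
grip_width: 61.9
finger_force: 30.0
time: 3.53
tool_pos: [432.0, -137.4, 181.3]
tcp_rot: [-3.142, -0.0, 1.567]
contact_force: [0.8, -0.1, -2.0]
grip_width: 61.5
finger_force: 30.0
[432.56389685 -58.25692943 273.63265554] [-2.98161623e-01 -1.18836669e-04 -3.70898750e-03] [ 432.74620942 -136.57730662  181.33669869]
48 145 [[357.15782809  14.05588489]]
-48 145 [[239.73619307  31.91840898]]
48 0 [[372.48423952 187.4306339 ]]
-48 0 [[271.59916813 200.47619286]]
```

View pics/w2.png

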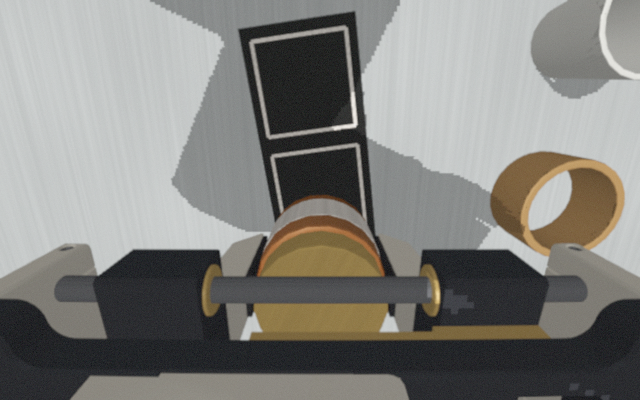

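The long mat's end corners are at (239,31) and (355,12), within 2 px of prediction, so the mat pose holds. Placing the jar.

```bash
python3 -m creep '0.001 0.0005 -0.025 0 0 0 0;0 0 -0.025 0 0 0 0;0 0 -0.02 0 0 0 0;0 0 -0.015 0 0 0 0;0 0 -0.007 0 0 0 0;0 0 -0.003 0 0 0 0;0 0 0 0 0 0 0;0 0 0 0 0 0 0'
python3 -m creep '0 0 0 0 0 0 100;0 0 0 0 0 0 100;0 0 0 0 0 0 100;0 0 0 0 0 0 100;0 0 0 0 0 0 100;0 0 0 0 0 0 100;0 0 0.02 0 0 0 100;0 0 0.035 0 0 0 100'
```

```text
time: 4.25
tool_pos: [434.7, -135.4, 86.8]
tcp_rot: [3.14, 0.001, 1.572]
contact_force: [-0.4, 0.1, -1.9]
grip_width: 61.8
finger_force: 30.0
time: 4.92
tool_pos: [432.1, -134.9, 139.3]
tcp_rot: [-3.135, -0.003, 1.571]
contact_force: [-0.2, -1.1, -0.3]
grip_width: 91.8
finger_force: 0.0
```

```bash
python3 -m creep '0 0 0.0375 0 0 0 100;0 0 0.0375 0 0 0 100;0 0 0.0375 0 0 0 100;0 0 0.0375 0 0 0 100;0.0096 -0.0316 0 0 0 0 100;0.0096 -0.0316 0 0 0 0 100;0.0096 -0.0316 0 0 0 0 100;0.0096 -0.0316 0 0 0 0 100'
python3 -m creep '0.0096 -0.0316 0 0 0 0 100;0.0096 -0.0316 0 0 0 0 100;0.0096 -0.0316 0 0 0 0 100;0.0096 -0.0316 0 0 0 0 100;0 0 0 0 0 0 100;0 0 0 0 0 0 100'
python3 - <<'E'
from h import *
i=viewer.camera_info("wrist");im=viewer.capture("wrist");cv2.imwrite("pics/w3.png",im[:,:,::-1])
print(readout.get_obs()["tool_pos"]); np.savez("w3.npz",**i)
for P in [(510,-388,110),(657,-273,34)]: print(P,proj(i,P))
E
```

```text
time: 5.58
tool_pos: [472.5, -263.4, 291.7]
tcp_rot: [3.141, 0.0, 1.571]
contact_force: [-0.1, -0.5, -0.3]
grip_width: 91.6
finger_force: 0.0
time: 6.08
tool_pos: [510.4, -389.8, 289.8]
tcp_rot: [-3.14, -0.001, 1.569]
contact_force: [-0.4, 1.0, -0.0]
grip_width: 91.8
finger_force: 0.0
[ 510.37015663 -388.52960794  290.30354459]
(510, -388, 110) [[319.99938325 193.38825978]]
(657, -273, 34) [[455.2846928   72.17517733]]
```

View pics/w3.png

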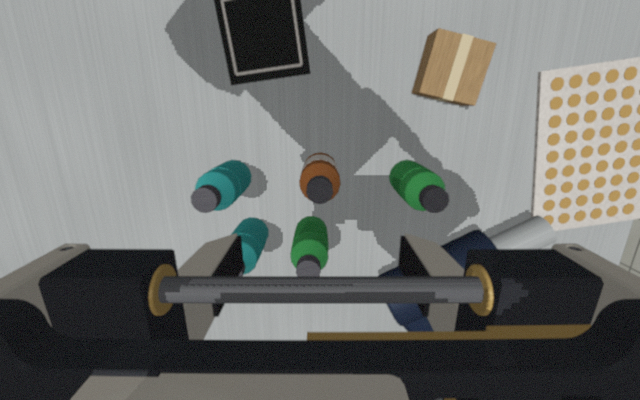

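The amber bottle's cap is at (319,188), directly below the tool. The teal and green look-alikes stand around it at (206,198), (307,268) and (433,198), so only the amber one goes between the fingers.

```bash
python3 -m creep '-0.0007 0.005 -0.02 0 0 0 100;0 0 -0.03 0 0 0 100;0 0 -0.035 0 0 0 100;0 0 -0.035 0 0 0 100;0 0 -0.027 0 0 0 100;0 0 -0.016 0 0 0 100;0 0 -0.008 0 0 0 100;0 0 0 0 0 0 100'
python3 -m creep '0 0 0 0 0 0 0;0 0 0 0 0 0 0;0 0 0 0 0 0 0;0 0 0 0 0 0 0;0 0 0 0 0 0 0;0 0 0 0 0 0 0;0 0 0 0 0 0 0;0 0 0 0 0 0 0'
python3 - <<'E'
from h import *
i=dict(np.load("w3.npz"))
q=px(i,[(434,28),(496,42),(476,105),(413,93)],34);print(q.mean(0),[np.arctan2(*(q[(k+1)%4]-q[k])[::-1]) for k in range(4)],px(i,[(319.5,188)],110),px(i,[(233,83),(310,73)],3))
E
```

```text
time: 6.8
tool_pos: [509.5, -381.8, 118.9]
tcp_rot: [-3.139, -0.002, 1.572]
contact_force: [0.9, 1.0, -0.5]
grip_width: 92.0
finger_force: 0.0
time: 7.47
tool_pos: [509.9, -383.5, 120.3]
tcp_rot: [-3.141, -0.0, 1.571]
contact_force: [-1.7, 0.7, 0.6]
grip_width: 43.2
finger_force: 30.4
[ 655.90559709 -268.62764234] [np.float64(-0.18779494219242543), np.float64(-1.7613798461988797), np.float64(2.9699132152275602), np.float64(1.3174600978904587)] [[ 509.54316764 -382.72317086]] [[ 406.3154048  -281.3992321 ]
 [ 498.24131928 -270.74453175]]
```

```bash
python3 -m creep '0 0 0.02 0 0 0 0;0 0 0.03 0 0 0 0;0 0 0.035 0 0 0 0;0 0 0.025 0 0 0 0;-0.0089 0.0343 0 0 0 0 0;-0.0089 0.0343 0 0 0 0 0;-0.0089 0.0343 0 0 0 0 0;-0.0089 0.0343 0 0 0 0 0'
python3 -m creep '-0.0089 0.0343 0 0 0 0 0;-0.0089 0.0343 0 0 0 0 0;-0.0089 0.0343 0 0 0 0 0;-0.0089 0.0343 0 0 0 0 0;-0.0089 0.0343 0 0 0 0 0;-0.0089 0.0343 0 0 0 0 0;0 0 0 0 0 0 0;0 0 0 0 0 0 0'
```

```text
time: 8.13
tool_pos: [473.5, -244.8, 229.9]
tcp_rot: [-3.141, -0.001, 1.57]
contact_force: [0.3, 0.8, -1.7]
grip_width: 42.9
finger_force: 30.0
time: 8.8
tool_pos: [420.5, -39.0, 230.3]
tcp_rot: [-3.142, 0.0, 1.574]
contact_force: [-0.9, -0.5, -1.4]
grip_width: 43.2
finger_force: 30.0
```

```bash
python3 -m creep '0.0005 -0.001 -0.02 0 0 0 0;0 0 -0.03 0 0 0 0;0 0 -0.025 0 0 0 0;0 0 -0.017 0 0 0 0;0 0 -0.009 0 0 0 0;0 0 -0.0045 0 0 0 0;0 0 0 0 0 0 0;0 0 0 0 0 0 0'
python3 -m creep '0 0 0 0 0 0 100;0 0 0 0 0 0 100;0 0 0 0 0 0 100;0 0 0 0 0 0 100;0 0 0 0 0 0 100;0 0 0 0 0 0 100;0 0 0.02 0 0 0 100;0 0 0.035 0 0 0 100'
```

```text
time: 9.47
tool_pos: [422.1, -42.2, 124.9]
tcp_rot: [3.141, 0.0, 1.57]
contact_force: [0.1, -0.2, -1.9]
grip_width: 43.1
finger_force: 30.0
time: 10.13
tool_pos: [419.7, -41.0, 177.9]
tcp_rot: [-3.135, -0.002, 1.571]
contact_force: [0.3, -0.5, 0.5]
grip_width: 90.2
finger_force: 0.0
```

```bash
python3 -m creep '0 0 0.03 0 0 0 100;0 0 0.03 0 0 0 100;0.0219 0.02885 0 0 0 0.0465 100;0.0219 0.02885 0 0 0 0.0465 100;0.0219 0.02885 0 0 0 0.0465 100;0.0219 0.02885 0 0 0 0.0465 100;0.0219 0.02885 0 0 0 0.0465 100;0.0219 0.02885 0 0 0 0.0465 100'
python3 -m creep '0.0219 0.02885 0 0 0 0.0465 100;0.0219 0.02885 0 0 0 0.0465 100;0.0219 0.02885 0 0 0 0.0465 100;0.0219 0.02885 0 0 0 0.0465 100;0 0 0 0 0 0 100;0 0 0 0 0 0 100'
```

```text
time: 10.8
tool_pos: [553.6, 133.3, 239.7]
tcp_rot: [3.142, 0.0, 1.852]
contact_force: [0.1, 0.0, -0.3]
grip_width: 92.0
finger_force: 0.0
time: 11.3
tool_pos: [640.6, 248.6, 238.0]
tcp_rot: [-3.14, -0.0, 2.038]
contact_force: [-0.5, -0.1, -0.6]
grip_width: 92.0
finger_force: 0.0
```

```bash
python3 -m creep '0 0 -0.02 0 0 0 100;0 0 -0.03 0 0 0 100;0 0 -0.03 0 0 0 100;0 0 -0.02 0 0 0 100;0 0 -0.009 0 0 0 100;0 0 -0.004 0 0 0 100;0 0 0 0 0 0 100;0 0 0 0 0 0 0'
python3 -m creep '0 0 0 0 0 0 0;0 0 0 0 0 0 0;0 0 0 0 0 0 0;0 0 0 0 0 0 0;0 0 0 0 0 0 0;0 0 0 0 0 0 0;0 0 0 0 0 0 0;0 0 0 0 0 0 0'
```

```text
time: 11.97
tool_pos: [641.2, 246.9, 128.5]
tcp_rot: [3.139, 0.001, 2.035]
contact_force: [0.6, 0.1, -0.5]
grip_width: 88.3
finger_force: 0.0
time: 12.63
tool_pos: [640.6, 247.1, 127.0]
tcp_rot: [3.141, 0.0, 2.036]
contact_force: [-0.7, -0.1, 1.5]
grip_width: 52.0
finger_force: 29.9
```

```bash
python3 -m creep '0 0 0.02 0 0 0 0;0 0 0.035 0 0 0 0;0 0 0.035 0 0 0 0;0 0 0.03 0 0 0 0;0 0 0.01 0 0 0 0;-0.0139 -0.034 0 0 0 -0.0239 0;-0.0139 -0.034 0 0 0 -0.0239 0;-0.0139 -0.034 0 0 0 -0.0239 0'
python3 -m creep '-0.0139 -0.034 0 0 0 -0.0239 0;-0.0139 -0.034 0 0 0 -0.0239 0;-0.0139 -0.034 0 0 0 -0.0239 0;-0.0139 -0.034 0 0 0 -0.0239 0;-0.0139 -0.034 0 0 0 -0.0239 0;-0.0139 -0.034 0 0 0 -0.0239 0;-0.0139 -0.034 0 0 0 -0.0239 0;-0.0139 -0.034 0 0 0 -0.0239 0'
python3 -m creep '-0.0139 -0.034 0 0 0 -0.0239 0;-0.0139 -0.034 0 0 0 -0.0239 0;-0.0139 -0.034 0 0 0 -0.0239 0;0 0 0 0 0 0 0;0 0 0 0 0 0 0;0 0 0 0 0 0 0'
```

```text
time: 13.3
tool_pos: [597.4, 144.3, 254.7]
tcp_rot: [-3.139, -0.001, 1.964]
contact_force: [0.8, -1.0, -2.1]
grip_width: 52.1
finger_force: 29.9
time: 13.97
tool_pos: [486.1, -128.2, 255.3]
tcp_rot: [-3.14, -0.001, 1.772]
contact_force: [0.9, -0.7, -3.1]
grip_width: 51.7
finger_force: 29.9
time: 14.47
tool_pos: [445.5, -228.6, 255.6]
tcp_rot: [-3.14, -0.002, 1.7]
contact_force: [0.6, 0.6, -1.8]
grip_width: 52.1
finger_force: 29.9
```

```bash
python3 -m creep '0.0005 -0.001 -0.02 0 0 0 0;0 0 -0.03 0 0 0 0;0 0 -0.03 0 0 0 0;0 0 -0.023 0 0 0 0;0 0 -0.013 0 0 0 0;0 0 -0.0065 0 0 0 0;0 0 -0.002 0 0 0 0;0 0 0 0 0 0 0'
python3 -m creep '0 0 0 0 0 0 0;0 0 0 0 0 0 100;0 0 0 0 0 0 100;0 0 0 0 0 0 100;0 0 0 0 0 0 100;0 0 0 0 0 0 100;0 0 0 0 0 0 100;0 0 0.02 0 0 0 100'
```

```text
time: 15.13
tool_pos: [446.8, -229.3, 132.2]
tcp_rot: [-3.142, -0.0, 1.703]
contact_force: [-0.8, -0.1, -2.6]
grip_width: 51.8
finger_force: 29.9
time: 15.8
tool_pos: [444.9, -229.0, 149.8]
tcp_rot: [-3.137, -0.004, 1.701]
contact_force: [0.1, -0.1, -0.2]
grip_width: 90.7
finger_force: 0.0
```

```bash
python3 -m creep '0 0 0.03 0 0 0 100;0 0 0.03 0 0 0 100;0.03 -0.0057 0 0 0 -0.0479 100;0.03 -0.0057 0 0 0 -0.0479 100;0.03 -0.0057 0 0 0 -0.0479 100;0.03 -0.0057 0 0 0 -0.0479 100;0.03 -0.0057 0 0 0 -0.0479 100;0.03 -0.0057 0 0 0 -0.0479 100'
python3 -m creep '0.03 -0.0057 0 0 0 -0.0479 100;0 0 0 0 0 0 100;0 0 0 0 0 0 100'
```

```text
time: 16.47
tool_pos: [627.7, -264.3, 212.1]
tcp_rot: [-3.142, -0.0, 1.411]
contact_force: [0.2, 0.6, -0.8]
grip_width: 92.1
finger_force: 0.0
time: 16.72
tool_pos: [656.9, -269.7, 210.5]
tcp_rot: [-3.14, -0.0, 1.367]
contact_force: [-0.5, -0.2, -0.8]
grip_width: 92.1
finger_force: 0.0
```

```bash
python3 -m creep '0 0 -0.025 0 0 0 100;0 0 -0.035 0 0 0 100;0 0 -0.035 0 0 0 100;0 0 -0.025 0 0 0 100;0 0 -0.012 0 0 0 100;0 0 -0.006 0 0 0 100;0 0 -0.002 0 0 0 100;0 0 0 0 0 0 100'
python3 -m creep '0 0 0 0 0 0 0;0 0 0 0 0 0 0;0 0 0 0 0 0 0;0 0 0 0 0 0 0;0 0 0 0 0 0 0;0 0 0 0 0 0 0;0 0 0 0 0 0 0;0 0 0 0 0 0 0'
```

```text
time: 17.38
tool_pos: [656.8, -270.3, 73.7]
tcp_rot: [3.14, 0.001, 1.366]
contact_force: [-0.1, 0.9, 0.3]
grip_width: 91.7
finger_force: 0.0
time: 18.05
tool_pos: [656.8, -270.0, 73.0]
tcp_rot: [3.14, 0.0, 1.366]
contact_force: [-0.9, 1.2, 5.3]
grip_width: 66.0
finger_force: 30.0
```

```bash
python3 -m creep '0 0 0.02 0 0 0 0;0 0 0.035 0 0 0 0;0 0 0.035 0 0 0 0;0 0 0.035 0 0 0 0;0 0 0.025 0 0 0 0;-0.0161 0.033 0 0 0 0.0102 0;-0.0161 0.033 0 0 0 0.0102 0;-0.0161 0.033 0 0 0 0.0102 0'
python3 -m creep '-0.0161 0.033 0 0 0 0.0102 0;-0.0161 0.033 0 0 0 0.0102 0;-0.0161 0.033 0 0 0 0.0102 0;-0.0161 0.033 0 0 0 0.0102 0;-0.0161 0.033 0 0 0 0.0102 0;-0.0161 0.033 0 0 0 0.0102 0;-0.0161 0.033 0 0 0 0.0102 0;-0.0161 0.033 0 0 0 0.0102 0'
python3 -m creep '-0.0161 0.033 0 0 0 0.0102 0;0 0 0 0 0 0 0;0 0 0 0 0 0 0'
```

```text
time: 18.72
tool_pos: [606.9, -170.1, 221.5]
tcp_rot: [-3.141, -0.0, 1.396]
contact_force: [0.6, 0.8, -1.2]
grip_width: 65.6
finger_force: 30.0
time: 19.38
tool_pos: [477.8, 94.4, 221.7]
tcp_rot: [-3.14, 0.0, 1.478]
contact_force: [0.2, 0.8, -1.0]
grip_width: 65.8
finger_force: 30.0
time: 19.63
tool_pos: [462.1, 127.5, 221.9]
tcp_rot: [-3.141, 0.0, 1.492]
contact_force: [-0.0, -0.7, -1.6]
grip_width: 65.8
finger_force: 30.0
```

Lower from 222 to about 77.

```bash
python3 -m creep '0.0005 -0.0005 -0.025 0 0 0 0;0 0 -0.035 0 0 0 0;0 0 -0.035 0 0 0 0;0 0 -0.025 0 0 0 0;0 0 -0.014 0 0 0 0;0 0 -0.007 0 0 0 0;0 0 -0.004 0 0 0 0;0 0 0 0 0 0 0'
python3 -m creep '0 0 0 0 0 0 0;0 0 0 0 0 0 100;0 0 0 0 0 0 100;0 0 0 0 0 0 100;0 0 0 0 0 0 100;0 0 0 0 0 0 100;0 0 0 0 0 0 100;0 0 0.02 0 0 0 100'
```

```text
time: 20.3
tool_pos: [464.1, 124.9, 77.1]
tcp_rot: [-3.141, 0.0, 1.487]
contact_force: [-0.3, -1.1, -1.4]
grip_width: 66.0
finger_force: 30.0
time: 20.97
tool_pos: [462.0, 125.4, 95.0]
tcp_rot: [-3.136, 0.001, 1.488]
contact_force: [-0.9, 0.1, -0.1]
grip_width: 91.8
finger_force: 0.0
```

```bash
python3 -m creep '0 0 0.037 0 0 0 100;0 0 0.037 0 0 0 100;0 0 0.037 0 0 0 100;0 0 0.037 0 0 0 100;0 0 0.037 0 0 0 100;0.0057 0.0319 0 0 0 0 100;0.0057 0.0319 0 0 0 0 100;0.0057 0.0319 0 0 0 0 100'
python3 -m creep '0.0057 0.0319 0 0 0 0 100;0.0057 0.0319 0 0 0 0 100;0.0057 0.0319 0 0 0 0 100;0.0057 0.0319 0 0 0 0 100;0.0057 0.0319 0 0 0 0 100;0 0 0 0 0 0 100;0 0 0 0 0 0 100'
python3 - <<'E'
from h import *
i=viewer.camera_info("wrist");im=viewer.capture("wrist");cv2.imwrite("pics/w4.png",im[:,:,::-1])
print(readout.get_obs()["tool_pos"]); np.savez("w4.npz",**i)
print(proj(i,(508.6,381,34)))
for n in("scene","side"): cv2.imwrite(f"pics/{n}1.png",viewer.capture(n)[:,:,::-1])
a=cv2.resize(cv2.imread("pics/side1.png")[120:300,220:460],(800,600),interpolation=cv2.INTER_CUBIC);cv2.imwrite("pics/side1c.png",a)
E
```

```text
time: 21.63
tool_pos: [481.1, 222.2, 283.4]
tcp_rot: [3.139, -0.001, 1.487]
contact_force: [0.0, 0.5, -0.2]
grip_width: 92.1
finger_force: 0.0
time: 22.22
tool_pos: [508.8, 382.3, 281.2]
tcp_rot: [-3.141, 0.001, 1.491]
contact_force: [0.5, -1.4, 0.7]
grip_width: 91.7
finger_force: 0.0
[508.9586802  381.06184006 281.50986026]
[[320.25329152 179.69618711]]
```

View pics/w4.png

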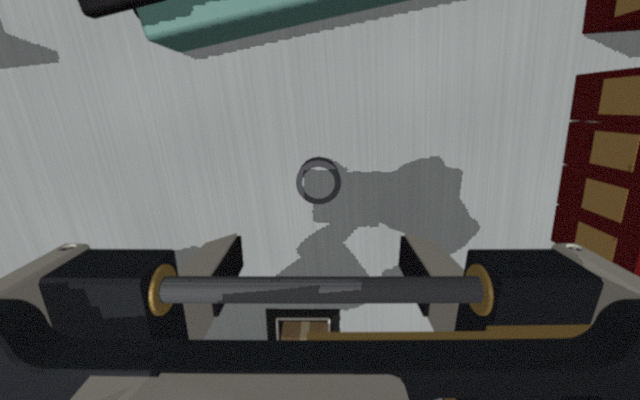

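View pics/side1c.png

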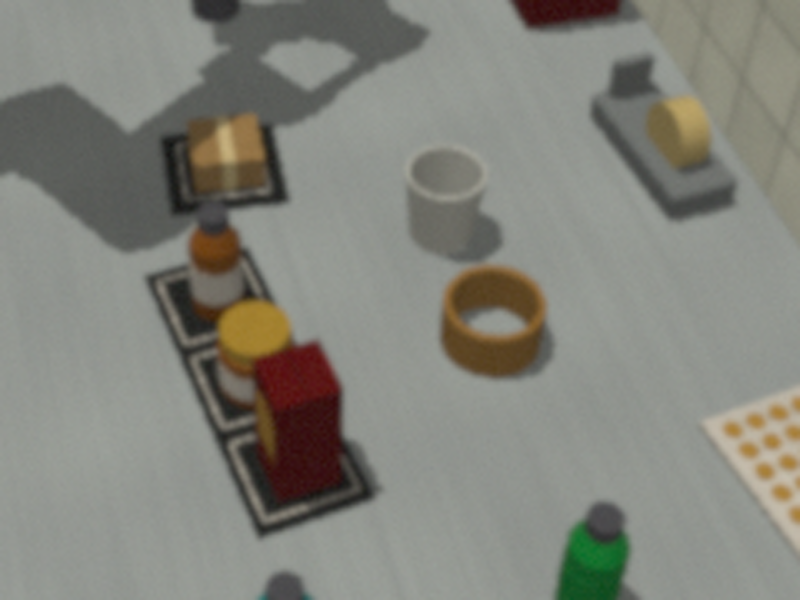

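All pieces stand upright and centred in their outlines, with the box on the square mat. The tin at (318.5,180.5) is right under the gripper.

```bash
python3 -m creep '-0.001 0 -0.035 0 0 0 100;0 0 -0.04 0 0 0 100;0 0 -0.04 0 0 0 100;0 0 -0.035 0 0 0 100;0 0 -0.03 0 0 0 100;0 0 -0.018 0 0 0 100;0 0 -0.008 0 0 0 100;0 0 -0.003 0 0 0 100'
python3 -m creep '0 0 0 0 0 0 100;0 0 0 0 0 0 0;0 0 0 0 0 0 0;0 0 0 0 0 0 0;0 0 0 0 0 0 0;0 0 0 0 0 0 0;0 0 0 0 0 0 0;0 0 0 0 0 0 0'
```

```text
time: 23.03
tool_pos: [508.1, 379.6, 72.2]
tcp_rot: [-3.14, 0.001, 1.487]
contact_force: [0.4, -0.6, -0.2]
grip_width: 91.6
finger_force: 0.0
time: 23.7
tool_pos: [508.1, 380.9, 73.4]
tcp_rot: [-3.141, 0.0, 1.488]
contact_force: [-1.9, -0.5, 2.7]
grip_width: 51.6
finger_force: 30.0
```

```bash
python3 -m creep '0 0 0.025 0 0 0 0;0 0 0.035 0 0 0 0;0 0 0.035 0 0 0 0;0 0 0.025 0 0 0 0;-0.0056 -0.0319 0 0 0 0 0;-0.0056 -0.0319 0 0 0 0 0;-0.0056 -0.0319 0 0 0 0 0;-0.0056 -0.0319 0 0 0 0 0'
python3 -m creep '-0.0056 -0.0319 0 0 0 0 0;-0.0056 -0.0319 0 0 0 0 0;-0.0056 -0.0319 0 0 0 0 0;-0.0056 -0.0319 0 0 0 0 0;0 0 0 0 0 0 0;0 0 0 0 0 0 0'
python3 - <<'E'
from h import *
i=viewer.camera_info("side")
S=lambda p,z:px(i,np.array(p)*.3+[220,120],z)
print(S([(190,120),(258,113),(265,155),(193,162)],37).mean(0),S([(213,216)],113),S([(254,324)],71),S([(255,361),(318,345),(341,386),(274,407)],118).mean(0))
E
```

```text
time: 24.37
tool_pos: [485.2, 252.0, 193.1]
tcp_rot: [-3.142, 0.0, 1.489]
contact_force: [0.5, -0.2, -1.3]
grip_width: 51.6
finger_force: 30.0
time: 24.87
tool_pos: [463.4, 124.3, 193.3]
tcp_rot: [-3.142, -0.0, 1.485]
contact_force: [0.8, -0.3, -0.9]
grip_width: 51.3
finger_force: 30.0
[467.84826844 125.9188596 ] [[422.25453135 -51.5124992 ]] [[ 435.79900179 -136.55310223]] [ 447.40175826 -232.39762499]
```

```bash
python3 -m creep '0.0005 0.001 -0.02 0 0 0 0;0 0 -0.025 0 0 0 0;0 0 -0.018 0 0 0 0;0 0 -0.01 0 0 0 0;0 0 -0.006 0 0 0 0;0 0 -0.0025 0 0 0 0;0 0 0 0 0 0 0;0 0 0 0 0 0 0'
python3 -m creep '0 0 0 0 0 0 100;0 0 0 0 0 0 100;0 0 0 0 0 0 100;0 0 0 0 0 0 100;0 0 0 0 0 0 100;0 0 0 0 0 0 100;0 0 0.02 0 0 0 100;0 0 0.03 0 0 0 100'
python3 -m creep '0.003 -0.01 0.035 0 0 0 100;0.003 -0.02 0.03 0 0 0 100;0.003 -0.02 0.03 0 0 0 100;0.003 -0.02 0.03 0 0 0 100;0 -0.02 0 0 0 0 100;0 -0.02 0 0 0 0 100;0 0 0 0 0 0 100;0 0 0 0 0 0 100'
python3 - <<'E'
from h import *
i=viewer.camera_info("wrist");im=viewer.capture("wrist");cv2.imwrite("pics/w5.png",im[:,:,::-1]);np.savez("w5.npz",**i)
print(proj(i,[(421,-41,113),(433.5,-136,71),(463.5,125.5,37),(463.5,125.5,71)]))
cv2.imwrite("pics/w5c.png",cv2.resize(im[:300,120:440,::-1],None,fx=2,fy=2,interpolation=cv2.INTER_CUBIC))
E
```

```text
time: 25.53
tool_pos: [464.5, 127.1, 112.2]
tcp_rot: [3.14, -0.0, 1.489]
contact_force: [-0.1, 0.5, -2.0]
grip_width: 51.5
finger_force: 30.0
time: 26.2
tool_pos: [462.5, 126.4, 160.2]
tcp_rot: [-3.136, 0.001, 1.488]
contact_force: [0.7, 0.7, 1.1]
grip_width: 91.3
finger_force: 0.0
time: 26.87
tool_pos: [475.9, 16.1, 286.7]
tcp_rot: [-3.141, -0.0, 1.486]
contact_force: [-0.1, 0.5, -0.4]
grip_width: 91.6
finger_force: 0.0
[[269.84847905 256.34506464]
 [296.13360204 308.92522878]
 [299.97064914  79.89471652]
 [297.65189498  76.71616586]]
```

View pics/w5c.png

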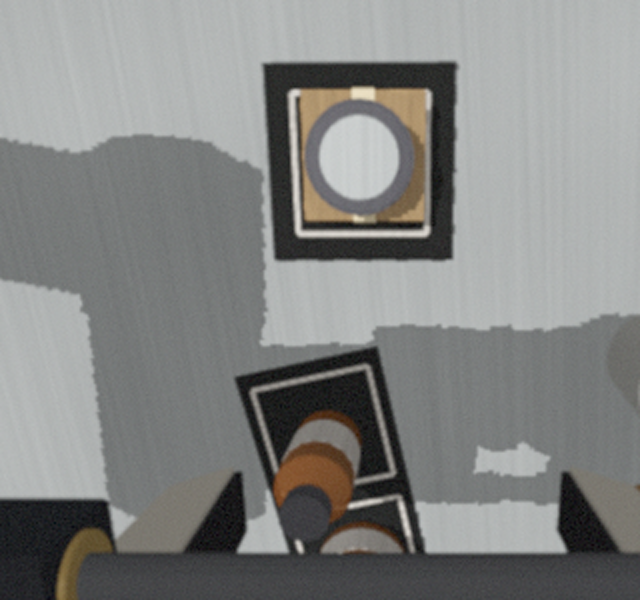

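The bottle cap at (272,256) and the tin at (300,78) are both within 3 mm of plan, and the box is centred in its outline. The side picture puts the jar and carton within 3 mm of plan too. Handing in.

```bash
python3 -c "
from plant import order
print(order.close_job())"
```

```text
the job is handed in; nothing more can be done
None
```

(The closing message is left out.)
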